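Pin the swivel lid back onto the salt box

ROBOT

A 6-joint arm with a two-finger parallel gripper is mounted at the origin on a cart in front of the work surface, level with it; the furniture and walls round the work are solid. World frame = base frame: x ahead of the robot, y to its left, z up, the work surface at z = 0. Lengths are in mm, angles in rad, forces in N, time in s.
With the tool pointing down it reaches from about 350 to 975 mm from the base axis. Payload 7.1 kg.
Tool frame: the origin (TCP) lies at the very end of the fingers, on their centre line; the grasp point (between the pads) lies 19 mm behind it; x points along the fingers, y is the direction in which the jaws open and shut, and the axes are right-handed (so a half turn about x gives the same grasp; the last joint's range is limited). The gripper opens to 88 mm and grips with 3 to 60 N. Pads are 20 mm wide; open, the fingers measure 115 mm over their backs; the gripper's body (75 mm by 178 mm) begins 61 mm behind the grasp point.
Start: joints at [-1.178, 0.423, 1.63, -0, 1.089, -0.019], TCP at [250.177, -572.727, 222.675] pointing down, gripper open.
Joint ranges: [-3, 3], [-0.9, 2.11], [0.09, 2.58], [-1.31, 4.45], [0.11, 2.69], [-2.54, 2.54]. Speed limits (rad/s): [2.39, 2.39, 3.01, 3.14, 3.14, 3.14].

INTERFACE

Orientations are given as a rotation vector (axis times angle).
In Python, from workcell import ctrl gives the robot as it stands. The module is installed in compiled form; this text tells all that it offers.
- The arm moves only by the tool carry_out, never from a script. Its argument "commands" is a list of rows, each a list of 6 numbers: the shift along the tool's x, y, z in m, then the turn, a rotation vector about the tool's x, y, z in degrees. In form: [[tx, ty, tz, rx, ry, rz], ...]. A call has 1 to 8 rows; each row shifts and turns the pose as measured when the row begins, along the tool's axes as they then stand; what a row does not reach is not made up. A row lasts 1/8 s, in which the tool goes at most 62.5 mm and 10.7 degrees, less where a joint would pass 70% of its speed; a pose out of reach is approached as far as the arm can. A call with a gripper value outside its range is refused whole. "grip" is the closure, from 0 (fully open) to 1 (shut), set as the call begins (left out, the last holds). The fingers move at their own pace and stop on an object; the grip force is fixed at half the most. Time passes only in rows, so rows that do not move let the fingers close. It gives the time, the measured TCP pose, the force and the opening at its end, in the units of the state.
- ctrl.get_obs(): the state, without advancing time (a new reading comes with each control period).
- ctrl.get_image(name): name is "scene" or "side" or "wrist"; returns a dict with "pixels" (400x640x3 uint8, blue, green, red), "intrinsics" (3x3 intrinsics, pixels), "rvec" (rotation vector, rad) and "tvec" (3), from world to camera coordinates, as OpenCV has them. Camera axes: x right, y down, z forward; pixel columns grow to the right and rows downward; lengths in mm; the calibration is good to about 2 mm. A picture is of the moment at which its call begins. There is no depth.
- ctrl.close_job(): hands the job in, once; it reports no verdict.
The state is a dict: "t": time; "qpos": joint angles; "qvel": joint speeds; "joint_torque": joint torques, N m; "ee_pos": TCP position; "orientation": TCP orientation; "ft_force": force on the tool from outside, world axes, zero at the start; "moment": the same for the moment, N m; "width": finger opening in mm.
Only numpy, scipy, OpenCV 4.12 (cv2) and the standard library are available. Lean on these libraries where they do the work, as an engineer would, in place of code of your own. Each camera call takes 0.05 s, during which the arm holds its last target. There are 200 camera calls.

TASK

The lid of the wooden salt box has come off its hinge. Slide the lid home by its black knob until the hole in its tongue lines up with the holes of the two metal knuckles, then take the long all-brass pin from the dark wooden rest and thread it down through the hinge until its flange sits on the upper knuckle. Mind the tiled wall corner that juts out between the box and the rest, and let go of everything at the end.

Things in the scene. Friction and masses are not known exactly. Their poses are not given: they have to be found in the camera images.
- hinge_mouth (a point): Centre of the hole in the upper aluminium knuckle, on its top face, z 98 mm. z up, x points from the box to its hinge (lid goes home along +x). Two plates 54 (x) x 88 mm, 14 thick, 20 apart, lid's tongue between; all three holes 24 mm wide, vertical; 3 mm chamfer at the mouth. Fixed pale wooden salt box, 130 (x) x 110 x 66 mm, its centre 95 mm along -x.
- lid_knob (a point): Centre of the top of the black round knob on the brown lid, 116 mm above the worktop; moves with the lid. Knob 25 mm wide over its upper 24 mm, 20 mm at the foot, 36 mm tall above the lid's top face (z 80 mm). With the lid home it lies 115 mm from the hinge mouth along the box's -x.
- salt_lid (a joint): How far the lid is out of line, m: 0 = home against its stop, its hole in line with the knuckle holes; up to 0.045 = drawn out away from the hinge. Slides only in a straight line from knob to hinge mouth (level); about 2 N friction; stays where it is left. (Between box and rest a tall tiled wall corner juts towards the robot, to about x 0.53 m, y -0.10 m: cross at x under 0.40 m.)
- brass_pin: Brass pin 96 mm long, 0.08-0.17 kg. Origin at its lower tip, z up. Shank 16 mm wide, 56 long, nose tapering to 7 mm over the last 12; flange 36 wide, 4 thick; grip 28 wide, 66-96 mm above the tip. Hangs upright by its flange in one of 3 holes (24 wide, 75 apart) of a fixed dark rest 210x60x66 mm, tip at z 10 mm; the others hold short pins with black and red grips of equal size.

How it is judged (in metres and radians):
On the way:
1. the lid is slid home, to within 8 mm of its stop (value of joint salt_lid below 0.008 m), for 0.2 s.
At the end, for the whole second after the job is handed in: The lid is within 10 mm of home, and the brass pin is at rest down through the hinge: its tip 45 to 65 mm below the upper mouth (56 mm when its flange sits on the knuckle), within 14 mm of the holes' axis and within 0.2 rad of upright (value of joint salt_lid below 0.01 m and horizontal distance between brass_pin and hinge_mouth below 0.014 m and z of brass_pin in the frame of hinge_mouth between -0.065 and -0.045 m and angle between brass_pin's own z axis and vertical below 0.2 rad and linear speed of brass_pin below 0.03 m/s); the robot touches nothing.
It also fails if it takes over 58 s, if anything falls off the work surface, if the arm or the gripper's body presses on something with over 40 N, if the wrist force passes 120 N, or if a joint passes its speed limit or range.

## Working session

There is one attempt and no reset: what is moved stays moved. The work goes in short steps, Python scripts to look and compute and a tool call to move; the robot and the scene stay as the last step left them, time stands still between calls to the robot, and variables do not carry over. Pictures are saved under pics/ and viewed, about 8 in all and at most 12, crops included, and the job is handed in when it is done.

Besides the shell and the picture viewer there is one more tool, called after ">>>" as a command line: name --pt "numbers of a row" for each row, then --argument value for the rest. carry_out: Moves the arm, as the interface text tells. Its arguments: {"type":"object","properties":{"commands":{"type":"array"},"grip":{"type":"number"}},"required":["commands"]}

```bash
mkdir -p pics; cat > h.py <<'E'
import numpy as np, cv2
from workcell import ctrl
def grab(n,f=None):
    d=ctrl.get_image(n)
    im=np.ascontiguousarray(d["pixels"])
    if f: cv2.imwrite("pics/"+f,im)
    return im,np.array(d["intrinsics"],float),np.array(d["rvec"],float).ravel(),np.array(d["tvec"],float).ravel()
def ray(c,uv):
    _,K,r,t=c; R=cv2.Rodrigues(r)[0]
    d=R.T@np.linalg.inv(K)@np.array([uv[0],uv[1],1.]); return -R.T@t,d/np.linalg.norm(d)
def onz(c,uv,z):
    o,d=ray(c,uv); return o+d*(z-o[2])/d[2]
def tri(c1,u1,c2,u2):
    o1,d1=ray(c1,u1);o2,d2=ray(c2,u2)
    s=np.linalg.lstsq(np.c_[d1,-d2],o2-o1,rcond=None)[0]
    a=o1+d1*s[0];b=o2+d2*s[1]; return (a+b)/2,np.linalg.norm(a-b)
def proj(c,p):
    return cv2.projectPoints(np.array(p,float).reshape(-1,3),c[2],c[3],c[1],None)[0].reshape(-1,2)
E
python3 - <<'E'
from h import *
np.set_printoptions(precision=3,suppress=True)
for n in("scene","side","wrist"):
    c=grab(n,n+"0.png"); R=cv2.Rodrigues(c[2])[0]; print(n,-R.T@c[3],R[2],c[1][0,0])
o=ctrl.get_obs();print({k:np.round(v,3) for k,v in o.items()})
E
```

```text
scene [ 86.034 606.709 614.265] [ 0.363 -0.704 -0.61 ] 419.6662320722749
side [ 537.864  493.49  1087.286] [-0.118 -0.449 -0.886] 491.55748664436885
wrist [ 324.251 -541.646  384.915] [-0.265 -0.115 -0.957] 291.1666213551018
{'t': np.float64(0.15), 'qpos': array([-1.178,  0.424,  1.63 , -0.   ,  1.089, -0.019]), 'qvel': array([-0.   , -0.001, -0.   ,  0.001,  0.   ,  0.001]), 'joint_torque': array([  0.001, -54.499, -27.392,   0.064,   0.02 ,  -0.   ]), 'ee_pos': array([ 250.013, -572.363,  222.094]), 'orientation': array([ 1.995,  0.418, -1.995]), 'ft_force': array([-0.143, -0.637,  0.938]), 'moment': array([ 0.025,  0.016, -0.017]), 'width': np.float64(87.772)}
```

View pics/scene0.png

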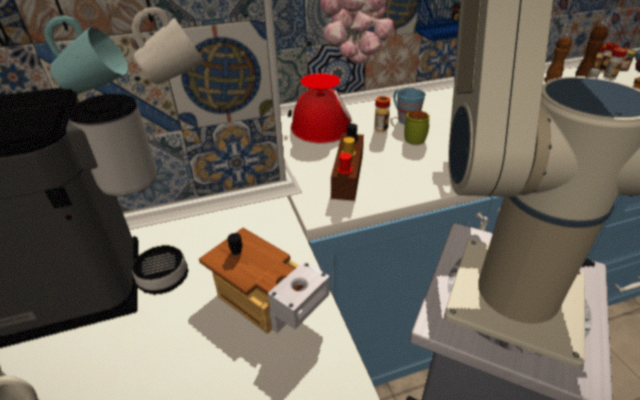

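View pics/side0.png

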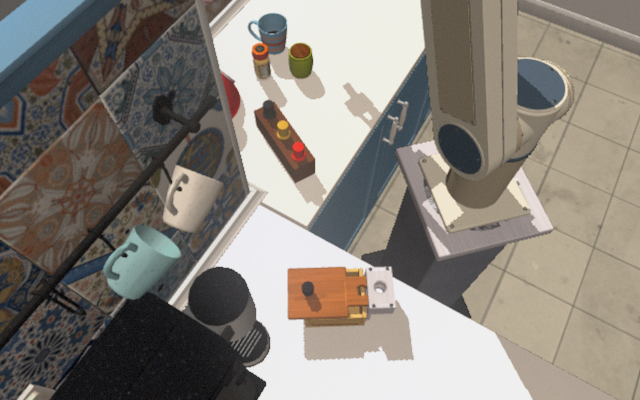

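The scene view shows the knob top at about (235,238), the hinge hole at (300,284), and the brass pin in the middle of the rest at (349,147). The side view shows the knob at (308,287), the hole at (380,288) and the brass pin at (283,128).

```bash
cat > m.py <<'E'
from h import *
np.set_printoptions(precision=1,suppress=True)
def blob(im,m,near,r=40):
    n,l,s,ce=cv2.connectedComponentsWithStats(m.astype(np.uint8))
    for i in range(1,n):
        if s[i,4]>8 and np.hypot(*(ce[i]-near))<r: print(s[i],ce[i])
S=grab("scene");T=grab("side")
for c,kn,ho,pi in((S,(235,240),(300,284),(349,147)),(T,(308,287),(380,288),(283,128))):
    im=c[0];h=cv2.cvtColor(im,cv2.COLOR_BGR2HSV)
    print("knob");blob(im,h[...,2]<60,kn,12)
    print("hole");blob(im,(h[...,2]<140)&(h[...,2]>0),ho,12)
    print("yellow");blob(im,(h[...,0]>17)&(h[...,0]<32)&(h[...,1]>130)&(h[...,2]>110),pi,14)
def crop(c,x,y,w,h,s): return cv2.resize(c[0][y-h:y+h,x-w:x+w],None,fx=s,fy=s,interpolation=cv2.INTER_NEAREST)
a=np.vstack([np.hstack([crop(S,265,262,40,30,5),crop(T,345,288,40,30,5)]),np.hstack([crop(S,349,160,40,30,5),crop(T,283,135,40,30,5)])])
cv2.imwrite("pics/crop.png",a)
E
python3 m.py
```

```text
knob
[228 234  14  22 228] [234.8 243.6]
hole
[292 280  15  11 128] [298.7 284.9]
yellow
[343 137  12   8  68] [348.6 140. ]
knob
hole
[376 282  10   7  18] [381.1 284.1]
yellow
[277 121  11  10  84] [282.2 125.1]
[277 130  13   9  50] [282.8 135.4]
```

View pics/crop.png

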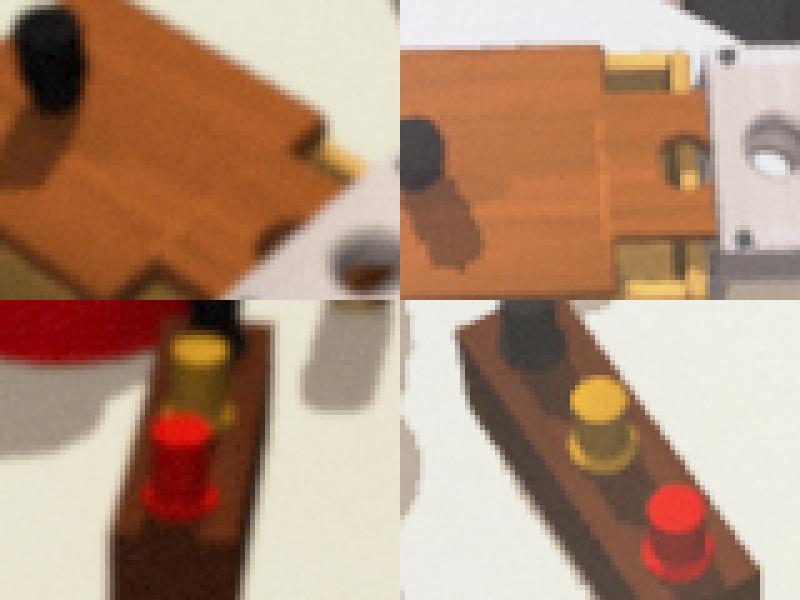

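The crops show the top faces clearly: the knob and hole in the upper row, and the brass pin's top disc in the lower row at scene (349,140) and side (282.5,125). The tongue hole shows in the side crop, left of the knuckle.

```bash
python3 - <<'E'
from h import *
np.set_printoptions(precision=1,suppress=True)
S=grab("scene");T=grab("side")
for n,a,b,z in(("pin",(348.6,140),(282.4,125),106),("hole",(299,285),(380,287.5),98),("knob",(235,238),(308,287),116),("tongue",(281,280.5),(361.5,290.5),80),("red",(345,156.5),(298,147),106)):
    print(n,onz(S,a,z),onz(T,b,z),tri(S,a,T,b))
im=T[0];h=cv2.cvtColor(im,cv2.COLOR_BGR2HSV)
for c,kn in((S,(235,240)),(T,(308,287))):
    h=cv2.cvtColor(c[0],cv2.COLOR_BGR2HSV); m=(h[...,2]<75)&(np.hypot(*(np.indices(h.shape[:2])[::-1]-np.array(kn)[:,None,None]))<18)
    n,l,s,ce=cv2.connectedComponentsWithStats(m.astype(np.uint8)); print(s[1:],ce[1:])
# white knuckle top corners in side
for c in((S),(T)):
    pass
E
```

```text
pin [ 431.6 -224.2  106. ] [ 435.2 -225.3  106. ] (array([ 434.2, -228.6,  102.6]), np.float64(1.7763732907927052))
hole [324.1 224.   98. ] [328.5 223.9  98. ] (array([326.8, 221.6,  93.1]), np.float64(2.3067605912963205))
knob [468.4 192.  116. ] [474.4 191.2 116. ] (array([473.4, 188.3, 110. ]), np.float64(2.431075530183501))
tongue [364.3 215.1  80. ] [364.6 215.5  80. ] (array([364.4, 215.3,  80. ]), np.float64(0.43906499342821137))
red [ 409. -151.  106.] [ 413.2 -153.1  106. ] (array([ 412.1, -156.8,  101.5]), np.float64(1.5330736304275454))
[[228 234  14  22 250]] [[234.8 244.1]]
[[304 288   1   1   1]
 [303 289  10   7  34]] [[304.  288. ]
 [308.2 292.4]]
```

```bash
cat > go.py <<'E'
import sys; from h import *
np.set_printoptions(precision=4,suppress=True)
def pose():
    o=ctrl.get_obs(); return o,np.array(o["ee_pos"]),cv2.Rodrigues(np.array(o["orientation"],float))[0]
def plan(pts,yaw=None):
    o,p,R=pose(); print("t",round(o["t"],2),"p",p.round(1),"yawY",np.degrees(np.arctan2(R[1,1],R[0,1])).round(1),"tilt",np.degrees(np.arccos(-R[2,0])).round(2),"q",np.array(o["qpos"]).round(2),"F",np.array(o["ft_force"]).round(1),"w",round(o["width"],1))
    print(R)
    for q in pts:
        d=R.T@(np.array(q,float)-p)/1000; n=int(np.ceil(np.linalg.norm(d)/.06)) or 1; print(q,"d",d,"n",n,"row",d/n); p=np.array(q,float)
    if yaw is not None:
        # y axis to heading yaw (mod 180), tool x straight down
        best=None
        for a in(yaw,yaw+180):
            y=np.array([np.cos(np.radians(a)),np.sin(np.radians(a)),0]);x=np.array([0,0,-1.]);G=np.c_[x,y,np.cross(x,y)]
            v=np.degrees(cv2.Rodrigues(R.T@G)[0].ravel())
            if best is None or np.linalg.norm(v)<np.linalg.norm(best): best=v
        print("turn",best)
E
python3 - <<'E'
from go import *
plan([(230,-320,222),(365,-100,222),(365,100,222),(471,191,222)],77.5)
E
```

```text
t 0.35 p [ 250.1 -572.6  222.5] yawY -66.4 tilt 0.02 q [-1.18  0.42  1.63  0.    1.09 -0.02] F [ 0.2 -0.5  0.1] w 87.6
[[-0.0001  0.4002 -0.9164]
 [ 0.0003 -0.9164 -0.4002]
 [-1.     -0.0003 -0.    ]]
(230, -320, 222) d [ 0.0006 -0.2396 -0.0827] n 5 row [ 0.0001 -0.0479 -0.0165]
(365, -100, 222) d [ 0.     -0.1476 -0.2118] n 5 row [ 0.     -0.0295 -0.0424]
(365, 100, 222) d [ 0.0001 -0.1833 -0.08  ] n 4 row [ 0.     -0.0458 -0.02  ]
(471, 191, 222) d [ 0.     -0.041  -0.1336] n 3 row [ 0.     -0.0137 -0.0445]
turn [36.0914  0.0045  0.0172]
```

>>> carry_out --pt "0 -0.048 -0.0165 0 0 0" --pt "0 -0.048 -0.0165 0 0 0" --pt "0 -0.048 -0.0165 0 0 0" --pt "0 -0.048 -0.0165 0 0 0" --pt "0 -0.048 -0.0165 0 0 0"

```text
t: 0.98
ee_pos: [229.3, -315.8, 221.7]
orientation: [1.997, 0.411, -1.995]
ft_force: [-0.0, 0.4, 0.3]
width: 87.6
```

```bash
python3 - <<'E'
from go import *
plan([(365,-100,222),(365,100,222),(471,191,222)],77.5)
E
```

```text
t 0.97 p [ 229.3 -315.8  221.7] yawY -66.6 tilt 0.13 q [-0.97  0.07  2.12  0.    0.95  0.19] F [-0.   0.4  0.3] w 87.6
[[ 0.0013  0.3974 -0.9176]
 [-0.0019 -0.9176 -0.3974]
 [-1.      0.0023 -0.0004]]
(365, -100, 222) d [-0.0006 -0.1441 -0.2103] n 5 row [-0.0001 -0.0288 -0.0421]
(365, 100, 222) d [-0.0004 -0.1835 -0.0795] n 4 row [-0.0001 -0.0459 -0.0199]
(471, 191, 222) d [-0.     -0.0414 -0.1334] n 3 row [-0.     -0.0138 -0.0445]
turn [35.9153 -0.0653 -0.1181]
```

>>> carry_out --pt "0 -0.029 -0.042 0 0 0" --pt "0 -0.029 -0.042 0 0 0" --pt "0 -0.029 -0.042 0 0 0" --pt "0 -0.029 -0.042 0 0 0" --pt "0 -0.029 -0.042 0 0 0"

```text
t: 1.6
ee_pos: [366.7, -92.5, 223.1]
orientation: [2.002, 0.403, -1.992]
ft_force: [1.3, -0.5, -0.8]
width: 88.1
```

>>> carry_out --pt "0 -0.046 -0.02 0 0 0" --pt "0 -0.046 -0.02 0 0 0" --pt "0 -0.046 -0.02 0 0 0" --pt "0 -0.046 -0.02 0 0 0" --pt "0 0 0 9 0 0" --pt "0 0 0 9 0 0" --pt "0 0 0 9 0 0" --pt "0 0 0 9 0 0"

```text
t: 2.6
ee_pos: [370.0, 119.4, 224.4]
orientation: [-2.112, 0.249, 2.083]
ft_force: [0.1, -0.1, -0.3]
width: 87.5
```

```bash
python3 - <<'E'
from go import *
plan([(460,190,222)],77.5)
E
```

```text
t 2.6 p [370.  119.4 224.4] yawY -103.4 tilt 0.78 q [ 0.29  0.06  2.12 -0.01  0.95  2.1 ] F [ 0.1 -0.1 -0.3] w 87.5
[[ 0.0133 -0.2323 -0.9725]
 [-0.0033 -0.9726  0.2323]
 [-0.9999  0.0002 -0.0137]]
(460, 190, 222) d [ 0.0033 -0.0896 -0.0711] n 2 row [ 0.0017 -0.0448 -0.0355]
turn [-0.9337 -0.7845 -0.0159]
```

>>> carry_out --pt "0 -0.03 -0.0235 0 0 0" --pt "0 -0.03 -0.0235 0 0 0" --pt "0.003 -0.03 -0.0235 0 0 0" --pt "0 0 0 -0.9 -0.8 0" --pt "0 0 0 0 0 0"

```text
t: 3.22
ee_pos: [461.3, 192.1, 222.6]
orientation: [-2.105, 0.233, 2.105]
ft_force: [0.7, -1.0, 0.5]
width: 87.8
```

```bash
python3 - <<'E'
from go import *
plan([(471,191,180)],77.5)
W=grab("wrist","w1.png"); print(proj(W,[(471,191.5,116),(326.5,224,98)])); R=cv2.Rodrigues(W[2])[0]; print(-R.T@W[3])
E
```

```text
t 3.23 p [461.3 192.1 222.6] yawY -102.6 tilt 0.02 q [0.37 0.24 1.9  0.   1.   2.16] F [ 0.7 -1.   0.5] w 87.8
[[-0.0004 -0.2185 -0.9758]
 [-0.     -0.9758  0.2185]
 [-1.      0.0001  0.0004]]
(471, 191, 180) d [ 0.0426 -0.001  -0.0097] n 1 row [ 0.0426 -0.001  -0.0097]
turn [-0.1214  0.0214 -0.0068]
[[317.8483 183.6538]
 [318.1837 302.8382]]
[540.2897 173.7531 385.4629]
```

View pics/w1.png

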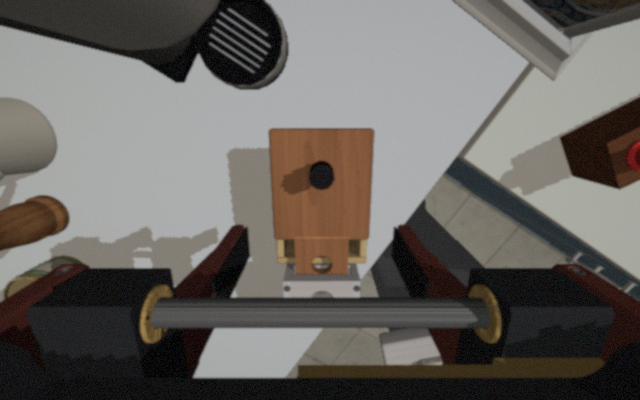

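The wrist view shows the knob centred at about (321,175), the tongue hole at (321,264) and the knuckle hole at about (322,296), partly hidden behind the rod of the gripper.

```bash
python3 - <<'E'
from go import *
im=cv2.imread("pics/w1.png")
W=grab("wrist")
h=cv2.cvtColor(im,cv2.COLOR_BGR2HSV)
print(h[155:192,321,2]); print(h[175,304:340,2]); print(h[185,304:340,2]); print(h[168,304:340,2])
for uv,z in(((321,178),116),((321,264),80),((322,297),98)): print(onz(W,uv,z))
cv2.imwrite("pics/w1c.png",cv2.resize(im[150:310,260:390],None,fx=4,fy=3.7,interpolation=cv2.INTER_CUBIC))
E
```

```text
[126 126 126 126 120  97  57  21   6  21  25  29  24  26  23  26  24  24
  26  32  26  21  26  27  32  32  28  26  23  28  23  26  24  35  74 107
 123]
[ 91  87  84  77  71  48  34  28  30  23  18  26  30  24  30  26  26  26
  25  17  26  27  28  26  32  24  27  22  37  63  94 117 128 131 129 130]
[ 90  94  87  82  82  79  78  63  53  41  32  27  26  22  28  23  26  23
  33  27  23  25  21  26  31  51  73  99 115 123 128 127 129 130 131 130]
[ 92  84  84  83  79  68  47  33   8  23  20  22  30  32  32  30  30  26
  28  29  26  31  28  33  32  24  25  41  72 103 121 123 128 127 130 128]
[475.778  187.3047 116.    ]
[365.1677 211.9639  80.    ]
[333.3053 217.9634  98.    ]
```

View pics/w1c.png

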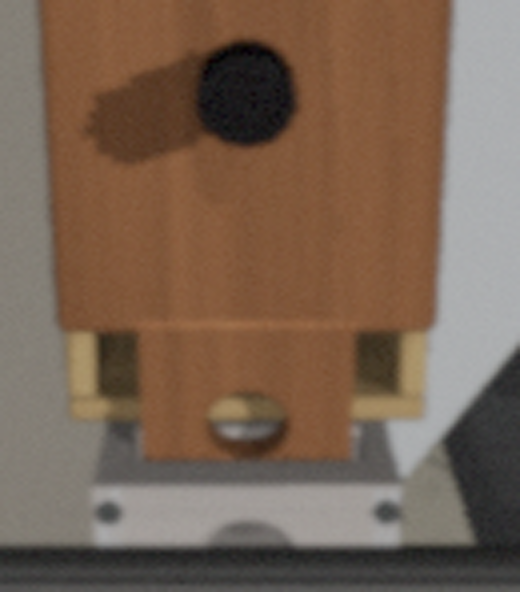

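The crop shows the knob disc centred at full-image (321,175) and the near edge of the hinge hole at row 291. All views agree with each other to about 5 mm, so I'm descending on the knob at a fused estimate of (474,190).

>>> carry_out --pt "0.04 -0.0005 -0.0065 0 0 0" --pt "0.04 0 -0.0065 0 0 0" --pt "0.03 0 0 0 0 0" --pt "0.02 0 0 0 0 0" --pt "0 0 0 0 0 0"

```text
t: 3.95
ee_pos: [472.7, 187.2, 92.0]
orientation: [-2.106, 0.235, 2.099]
ft_force: [-0.2, 0.7, 0.1]
width: 87.8
```

>>> carry_out --pt "0 0 0 0 0 0" --pt "0 0 0 0 0 0" --pt "0 0 0 0 0 0" --pt "0 0 0 0 0 0" --pt "0 0 0 0 0 0" --pt "0 0 0 0 0 0" --grip 1

```text
t: 4.7
ee_pos: [474.2, 187.6, 95.7]
orientation: [-2.11, 0.232, 2.092]
ft_force: [0.8, -0.5, -0.2]
width: 30.9
```

```bash
python3 - <<'E'
from go import *
plan([(440,198,92)],77.5)
S=grab("scene","s1.png")
E
```

```text
t 4.7 p [474.2 187.6  95.7] yawY -102.8 tilt 0.55 q [ 0.35  0.45  1.97 -0.    0.71  2.15] F [ 0.8 -0.5 -0.2] w 30.9
[[ 0.0091 -0.2222 -0.975 ]
 [ 0.003  -0.975   0.2222]
 [-1.     -0.0049 -0.0082]]
(440, 198, 92) d [ 0.0034 -0.0025  0.0357] n 1 row [ 0.0034 -0.0025  0.0357]
turn [-0.3399 -0.4714  0.2806]
```

>>> carry_out --pt "0.003 0 0 0 0 0" --pt "0 0 0 0 0 0" --pt "0 0 0 0 0 0"

```text
t: 5.12
ee_pos: [476.6, 187.9, 95.3]
orientation: [-2.115, 0.23, 2.087]
ft_force: [-0.7, 0.2, -1.6]
width: 24.0
```

```bash
python3 - <<'E'
from go import *
plan([(440,198,92)],77.5)
E
```

```text
t 5.12 p [476.6 187.9  95.3] yawY -102.8 tilt 0.82 q [ 0.35  0.45  1.97 -0.    0.71  2.15] F [-0.7  0.2 -1.6] w 24.0
[[ 0.0138 -0.2214 -0.9751]
 [ 0.0036 -0.9752  0.2214]
 [-0.9999 -0.0066 -0.0127]]
(440, 198, 92) d [ 0.0028 -0.0017  0.038 ] n 1 row [ 0.0028 -0.0017  0.038 ]
turn [-0.2927 -0.7289  0.3753]
```

>>> carry_out --pt "0 0 0.006 0 0 0" --pt "0 0 0.006 0 0 0" --pt "0 0 0.006 0 0 0" --pt "0 0 0.006 0 0 0"

```text
t: 5.62
ee_pos: [453.0, 193.2, 95.3]
orientation: [-2.118, 0.23, 2.085]
ft_force: [1.4, -4.0, 3.8]
width: 23.9
```

```bash
python3 - <<'E'
from go import *
plan([(440,198,92)],77.5)
T=grab("side","t1.png")
E
```

```text
t 5.62 p [453.  193.2  95.3] yawY -102.8 tilt 0.93 q [ 0.38  0.43  2.01 -0.    0.69  2.18] F [ 1.4 -4.   3.8] w 23.9
[[ 0.016  -0.2212 -0.9751]
 [ 0.0033 -0.9752  0.2212]
 [-0.9999 -0.0067 -0.0148]]
(440, 198, 92) d [ 0.0031 -0.0018  0.0138] n 1 row [ 0.0031 -0.0018  0.0138]
turn [-0.2805 -0.8515  0.384 ]
```

View pics/t1.png

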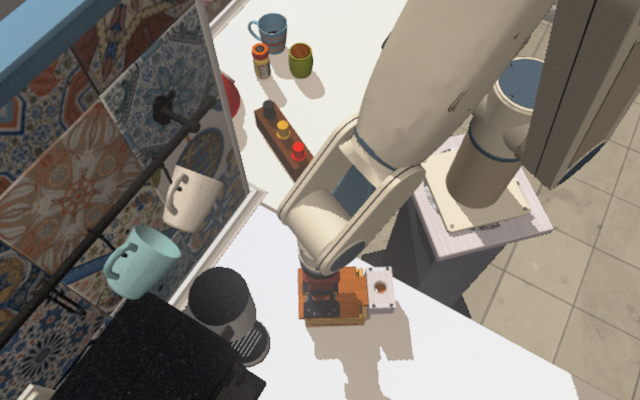

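The side view shows the lid following the hand, with the tongue now between the knuckles and its wood visible in the mouth at (380,287). I'm continuing to the stop.

>>> carry_out --pt "0 0 0.004 0 0 0" --pt "0 0 0.004 0 0 0" --pt "0 0 0.003 0 0 0"

```text
t: 6.05
ee_pos: [440.6, 195.9, 95.3]
orientation: [-2.117, 0.23, 2.085]
ft_force: [2.3, -3.2, 3.8]
width: 24.2
```

>>> carry_out --pt "0 0 0.003 0 0 0" --pt "0 0 0.003 0 0 0"

```text
t: 6.3
ee_pos: [438.6, 196.5, 95.4]
orientation: [-2.128, 0.227, 2.078]
ft_force: [19.7, -17.3, -11.0]
width: 24.3
```

>>> carry_out --pt "0 0 0.003 0 0 0" --pt "0 0 0.003 0 0 0"

```text
t: 6.55
ee_pos: [438.8, 196.5, 95.3]
orientation: [-2.141, 0.225, 2.066]
ft_force: [14.7, -12.1, -6.5]
width: 24.1
```

>>> carry_out --pt "0 0 0 0 0 0" --pt "0 0 0 0 0 0" --pt "0 0 0 0 0 0" --pt "0 0 0 0 0 0" --grip 0

```text
t: 7.05
ee_pos: [436.9, 196.7, 94.3]
orientation: [-2.137, 0.226, 2.07]
ft_force: [0.4, 0.2, 0.5]
width: 60.5
```

>>> carry_out --pt "-0.02 0 0 0 0 0" --pt "-0.055 0 0 0 0 0" --pt "-0.05 0 0 0 0 0" --pt "0 0 0 0 0 0"

```text
t: 7.55
ee_pos: [431.6, 197.0, 221.9]
orientation: [-2.134, 0.226, 2.074]
ft_force: [1.0, 0.3, -0.2]
width: 88.0
```

```bash
python3 - <<'E'
from go import *
plan([(365,100,222),(365,-100,222),(433,-226,222)],17.5)
W=grab("wrist","w2.png")
E
```

```text
t 7.55 p [431.6 197.  221.9] yawY -102.5 tilt 1.66 q [ 0.41  0.19  1.97 -0.01  0.95  2.21] F [ 1.   0.3 -0.2] w 88.0
[[ 0.0289 -0.2165 -0.9759]
 [ 0.001  -0.9763  0.2166]
 [-0.9996 -0.0072 -0.028 ]]
(365, 100, 222) d [-0.0022  0.1091  0.044 ] n 2 row [-0.0011  0.0546  0.022 ]
(365, -100, 222) d [-0.0002  0.1953 -0.0433] n 4 row [-0.      0.0488 -0.0108]
(433, -226, 222) d [ 0.0018  0.1083 -0.0937] n 3 row [ 0.0006  0.0361 -0.0312]
turn [59.985  -1.2374  1.2142]
```

View pics/w2.png

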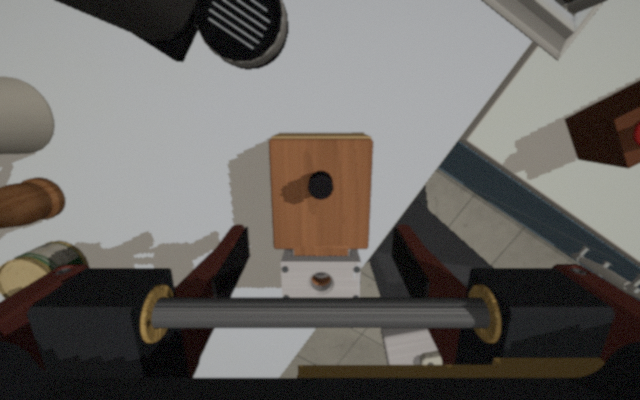

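The wrist view shows the lid home, with the knob at (320,185) and the knuckle hole at (321,281). Next I take the path back to the rest.

>>> carry_out --pt "0 0.0545 0.022 0 0 0" --pt "0 0.0545 0.022 0 0 0" --pt "0 0.049 -0.011 0 0 0" --pt "0 0.049 -0.011 0 0 0" --pt "0 0.049 -0.011 0 0 0" --pt "0 0.046 -0.011 0 0 0"

```text
t: 8.35
ee_pos: [357.8, -103.1, 210.3]
orientation: [-2.123, 0.22, 2.096]
ft_force: [1.6, -0.2, 0.1]
width: 87.7
```

>>> carry_out --pt "0 0 0 -10.4 0 0" --pt "0 0 0 -10.4 0 0" --pt "0 0 0 -10.4 0 0" --pt "0 0 0 -10.4 0 0" --pt "0 0 0 -10.4 0 0" --pt "0 0 0 -10.4 0 0" --pt "0 0 0 -10.4 0 0" --pt "0 0 0 -10.4 0 0"

```text
t: 9.35
ee_pos: [347.9, -103.5, 197.5]
orientation: [1.42, 1.073, -1.427]
ft_force: [0.4, 0.6, -0.4]
width: 87.6
```

>>> carry_out --pt "0 0 0 -10 0 0" --pt "0 0 0 -10 0 0" --pt "0 0 0 -10 0 0" --pt "0 0 0 -6 0 0" --pt "0 0 0 0 0 0"

```text
t: 9.98
ee_pos: [341.8, -101.1, 189.9]
orientation: [0.942, 1.39, -0.948]
ft_force: [-0.2, -0.3, 0.2]
width: 87.8
```

```bash
python3 - <<'E'
from go import *
plan([(425,-222,222)],17.5)
E
```

```text
t 9.97 p [ 341.8 -101.1  189.9] yawY 20.6 tilt 1.81 q [-0.33  0.08  2.19  0.01  0.89 -0.69] F [-0.2 -0.3  0.2] w 87.8
[[-0.0277  0.936   0.3509]
 [ 0.0151  0.3514 -0.9361]
 [-0.9995 -0.0206 -0.0239]]
(425, -222, 222) d [-0.0362  0.0347  0.1416] n 3 row [-0.0121  0.0116  0.0472]
turn [ 3.0619 -1.339   1.2197]
```

>>> carry_out --pt "-0.012 0.0115 0.047 0 0 0" --pt "-0.012 0.0115 0.047 0 0 0" --pt "-0.012 0.0115 0.047 0 0 0" --pt "0 0 0 3.1 -1.3 1.2" --pt "0 0 0 0 0 0"

```text
t: 10.6
ee_pos: [423.6, -223.7, 216.7]
orientation: [0.992, 1.344, -0.994]
ft_force: [0.4, -0.3, 0.3]
width: 87.6
```

```bash
python3 - <<'E'
from go import *
plan([(433.5,-226,180)],17.5)
W=grab("wrist","w3.png"); print(proj(W,[(433.5,-226,106)])); 
E
```

```text
t 10.6 p [ 423.6 -223.7  216.7] yawY 16.7 tilt 0.6 q [-0.51  0.22  1.94 -0.    0.99 -0.8 ] F [ 0.4 -0.3  0.3] w 87.6
[[-0.0093  0.9576  0.288 ]
 [ 0.005   0.2881 -0.9576]
 [-0.9999 -0.0074 -0.0075]]
(433.5, -226, 180) d [0.0366 0.0091 0.0053] n 1 row [0.0366 0.0091 0.0053]
turn [-0.7591 -0.4318  0.4231]
[[329.0727 194.6493]]
```

View pics/w3.png

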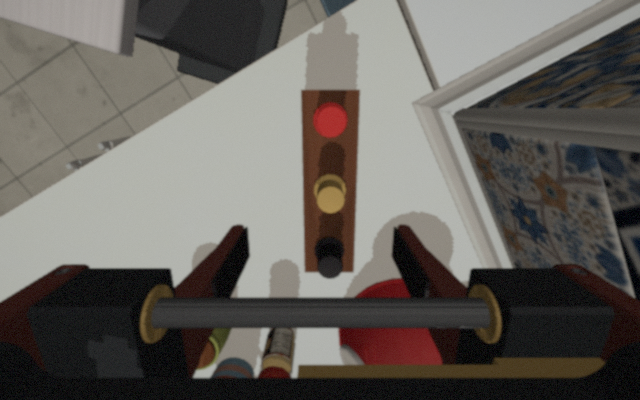

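The wrist view shows the brass pin top at (330,197), 2–3 px from prediction, with the black pin at (328,263), the red one at (330,120) and the fingers clear. Descending.

>>> carry_out --pt "0 0.0045 0.0036 -0.5 -0.4 0.4" --pt "0.04 0.0045 0.0036 0 0 0" --pt "0.04 0 0 0 0 0" --pt "0.02 0 0 0 0 0"

```text
t: 11.15
ee_pos: [437.4, -227.9, 115.7]
orientation: [0.981, 1.333, -0.979]
ft_force: [-0.3, -0.4, 0.5]
width: 88.3
```

```bash
python3 - <<'E'
from go import *
plan([(434.3,-228,77)],17.5)
E
```

```text
t 11.15 p [ 437.4 -227.9  115.7] yawY 17.5 tilt 0.32 q [-0.5   0.39  1.99  0.    0.75 -0.81] F [-0.3 -0.4  0.5] w 88.3
[[ 0.005   0.9535  0.3013]
 [-0.0026  0.3013 -0.9535]
 [-1.      0.004   0.004 ]]
(434.3, -228, 77) d [ 0.0387 -0.0031 -0.001 ] n 1 row [ 0.0387 -0.0031 -0.001 ]
turn [ 0.0354  0.2267 -0.228 ]
```

>>> carry_out --pt "0.02 -0.003 -0.001 0 0.2 -0.2" --pt "0.019 0 0 0 0 0" --pt "0 0 0 0 0 0"

```text
t: 11.52
ee_pos: [433.7, -226.3, 73.7]
orientation: [0.979, 1.343, -0.979]
ft_force: [-1.4, 0.3, -0.1]
width: 87.4
```

>>> carry_out --pt "0 0 0 0 0 0" --pt "0 0 0 0 0 0" --pt "0 0 0 0 0 0" --pt "0 0 0 0 0 0" --pt "0 0 0 0 0 0" --pt "0 0 0 0 0 0" --pt "0 0 0 0 0 0" --pt "0 0 0 0 0 0" --grip 1

```text
t: 12.52
ee_pos: [435.5, -226.9, 76.4]
orientation: [0.978, 1.338, -0.977]
ft_force: [0.4, -0.3, 0.3]
width: 27.4
```

```bash
python3 - <<'E'
from go import *
plan([(434.3,-228,200)],17.5)
E
```

```text
t 12.53 p [ 435.5 -226.9   76.4] yawY 17.8 tilt 0.1 q [-0.5   0.47  2.01  0.    0.66 -0.81] F [ 0.4 -0.3  0.3] w 27.4
[[ 0.0015  0.9523  0.3052]
 [-0.0007  0.3052 -0.9523]
 [-1.      0.0012  0.0012]]
(434.3, -228, 200) d [-0.1236 -0.0013  0.0009] n 3 row [-0.0412 -0.0004  0.0003]
turn [ 0.2698  0.0661 -0.0712]
```

>>> carry_out --pt "0 0 0 0 0 0" --pt "-0.01 0 0 0 0 0" --pt "-0.03 0 0 0 0 0" --pt "-0.05 0 0 0 0 0" --pt "-0.06 0 0 0 0 0" --pt "0 0 0 0 0 0"

```text
t: 13.28
ee_pos: [434.8, -226.5, 232.1]
orientation: [0.978, 1.34, -0.978]
ft_force: [-0.2, -0.2, -1.3]
width: 27.5
```

```bash
python3 - <<'E'
from go import *
plan([(365,-100,222),(365,110,222),(326.5,222.5,222)],17.5)
T=grab("side","t2.png"); W=grab("wrist","w4.png")
cv2.imwrite("pics/tw.png",np.hstack([cv2.resize(T[0],(400,250)),cv2.resize(W[0],(400,250))]))
# hinge hole from earlier wrist picture w2 is best solved by its own calibration; report grip colour
E
```

```text
t 13.28 p [ 434.8 -226.5  232.1] yawY 17.8 tilt 0.01 q [-0.5   0.21  1.91  0.    1.02 -0.81] F [-0.2 -0.2 -1.3] w 27.5
[[ 0.0001  0.9523  0.3052]
 [ 0.0001  0.3052 -0.9523]
 [-1.      0.0001 -0.0001]]
(365, -100, 222) d [ 0.0101 -0.0279 -0.1418] n 3 row [ 0.0034 -0.0093 -0.0473]
(365, 110, 222) d [ 0.      0.0641 -0.2   ] n 4 row [ 0.     0.016 -0.05 ]
(326.5, 222.5, 222) d [ 0.     -0.0023 -0.1189] n 2 row [ 0.     -0.0012 -0.0594]
turn [ 0.2687 -0.0039 -0.0066]
```

View pics/tw.png

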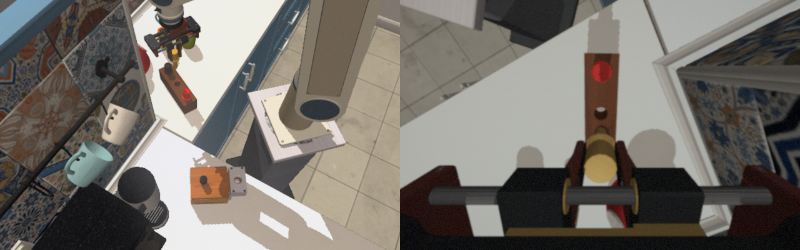

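The left half (side) shows the gripper holding the brass pin above the rest. The right half (wrist) shows the pin upright between the fingers, the middle hole empty and red still in place. Crossing now.

>>> carry_out --pt "0 -0.007 -0.035 0 0 0" --pt "0 -0.007 -0.035 0 0 0" --pt "0 -0.007 -0.035 0 0 0" --pt "0 -0.007 -0.035 0 0 0" --pt "0 0.016 -0.05 0 0 0" --pt "0 0.016 -0.05 0 0 0" --pt "0 0.016 -0.05 0 0 0" --pt "0 0.016 -0.05 0 0 0"

```text
t: 14.38
ee_pos: [351.2, 117.8, 218.7]
orientation: [0.978, 1.368, -0.999]
ft_force: [0.8, 1.0, -2.0]
width: 27.4
```

```bash
python3 - <<'E'
from go import *
plan([(328,221,222)],17.5)
E
```

```text
t 14.38 p [351.2 117.8 218.7] yawY 17.3 tilt 1.88 q [ 0.28  0.05  2.14  0.02  0.97 -0.04] F [ 0.8  1.  -2. ] w 27.4
[[-0.0318  0.9544  0.2968]
 [ 0.008   0.2972 -0.9548]
 [-0.9995 -0.028  -0.0171]]
(328, 221, 222) d [-0.0018  0.0084 -0.1055] n 2 row [-0.0009  0.0042 -0.0527]
turn [-0.2174 -0.9812  1.601 ]
```

>>> carry_out --pt "0 0.003 -0.035 0 0 0" --pt "0 0.003 -0.035 0 0 0" --pt "0 0.003 -0.033 0 0 0" --pt "0 0 0 -0.2 -1 1.6" --pt "0 0 0 0 0 0"

```text
t: 15.0
ee_pos: [322.0, 221.6, 212.4]
orientation: [0.964, 1.346, -0.99]
ft_force: [0.2, 0.0, -0.4]
width: 27.6
```

```bash
python3 - <<'E'
from go import *
plan([(327,222,180)],17.5)
o,p,R=pose(); W=grab("wrist","w5.png"); S=grab("scene","s5.png"); T=grab("side","t5.png")
Rc=cv2.Rodrigues(W[2])[0]; C=-Rc.T@W[3]
cT=R.T@(C-p); RcT=Rc@R   # cam in tool frame
p2=np.array([431.6,197,221.9]);R2=np.array([[.0289,-.2165,-.9759],[.001,-.9763,.2166],[-.9996,-.0072,-.028]])
R2=cv2.Rodrigues(cv2.Rodrigues(R2)[0])[0]
Rw=RcT@R2.T; Cw=p2+R2@cT; W2=(None,W[1],cv2.Rodrigues(Rw)[0].ravel(),-Rw@Cw)
im=cv2.imread("pics/w2.png");h=cv2.cvtColor(im,cv2.COLOR_BGR2HSV)[265:297,295:350]
m=(cv2.cvtColor(im[265:297,295:350],cv2.COLOR_BGR2GRAY)<125).astype(np.uint8)
n,l,s,ce=cv2.connectedComponentsWithStats(m);print(s[1:],ce[1:]+[295,265])
print(onz(W2,(321.3,281),98),onz(W2,(320,184),116))
a=cv2.resize(S[0][150:310,200:400],(400,320));b=cv2.resize(T[0][210:370,280:480],(400,320))
cv2.imwrite("pics/st5.png",np.hstack([a,b]))
E
```

```text
t 15.0 p [322.  221.6 212.4] yawY 17.9 tilt 0.93 q [ 0.57  0.09  2.12 -0.    0.95  0.26] F [ 0.2  0.  -0.4] w 27.6
[[-0.0133  0.9517  0.3068]
 [-0.0093  0.3067 -0.9518]
 [-0.9999 -0.0155  0.0048]]
(327, 222, 180) d [0.0323 0.0054 0.001 ] n 1 row [0.0323 0.0054 0.001 ]
turn [0.3658 0.276  0.8888]
[[ 16   7  23  20 353]] [[321.4334 281.3144]]
[327.0872 218.9549  98.    ] [440.5425 195.0881 116.    ]
```

View pics/st5.png

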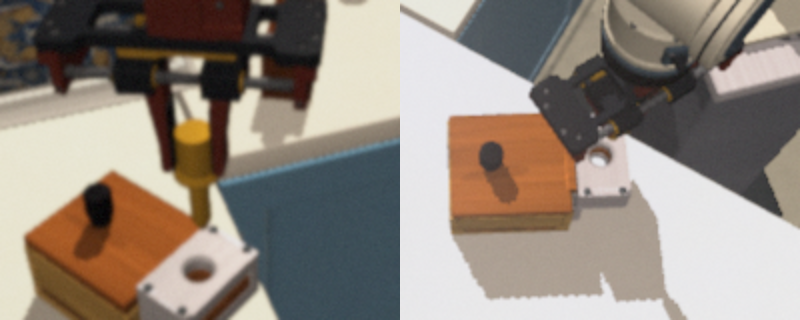

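The left half (scene) shows the pin hanging upright just beyond the mouth. The right half (side) shows the clear hole at about (600,155) and the lid home. I'm levelling, then lowering to just above the mouth.

>>> carry_out --pt "0 0.005 0.001 0.3 0.3 0.9" --pt "0.02 0 0 0 0 0" --pt "0.018 0 0 0 0 0" --pt "0 0 0 0 0 0"

```text
t: 15.65
ee_pos: [331.0, 220.7, 175.1]
orientation: [0.992, 1.334, -0.98]
ft_force: [-0.1, -0.3, -1.0]
width: 27.5
```

```bash
python3 - <<'E'
from go import *
plan([(327,221,172)],17.5)
S=grab("scene","s6.png"); T=grab("side","t6.png")
o,p,R=pose(); print("tip exp",proj(S,[p-[0,0,66],p+[0,0,30],(327,221,98)]))
a=cv2.resize(S[0][170:310,220:395],(800,640)[:1]+(640,),interpolation=cv2.INTER_CUBIC)[:600]
cv2.imwrite("pics/s6c.png",cv2.resize(S[0][190:310,230:370],(700,600),interpolation=cv2.INTER_CUBIC))
E
```

```text
t 15.65 p [331.  220.7 175.1] yawY 17.1 tilt 0.41 q [0.56 0.16 2.15 0.   0.83 0.26] F [-0.1 -0.3 -1. ] w 27.5
[[ 0.0054  0.9556  0.2945]
 [ 0.0047  0.2945 -0.9557]
 [-1.      0.0066 -0.0028]]
(327, 221, 172) d [ 0.003  -0.0038 -0.0014] n 1 row [ 0.003  -0.0038 -0.0014]
turn [-0.3735 -0.1615 -0.3773]
tip exp [[295.2124 277.1596]
 [291.6564 232.2157]
 [298.3092 283.1006]]
```

View pics/s6c.png

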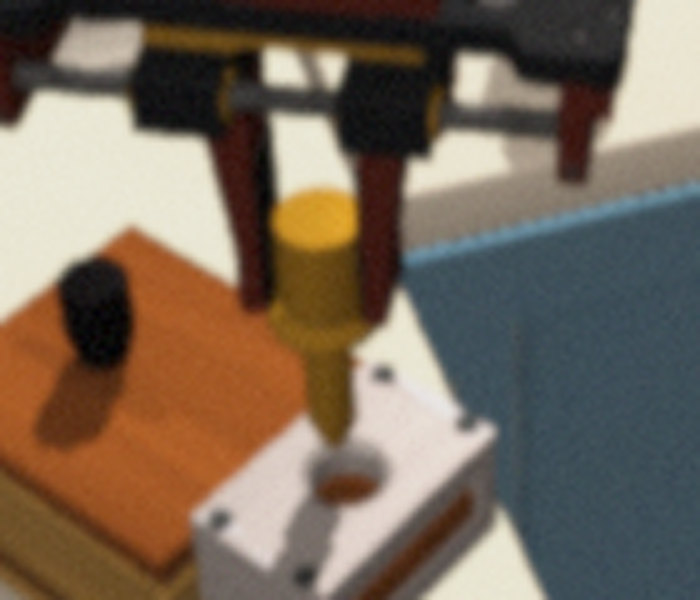

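The scene crop shows the pin tip at (297,279) and the mouth centre at (299.4,285). Both are offset from projection by the same ~2 px, so the pin axis sits on the TCP and the mouth is at (327,221). I'm shifting about 4 mm and inserting.

>>> carry_out --pt "0 -0.004 -0.0015 -0.4 -0.2 -0.4" --pt "0.008 0 0 0 0 0" --pt "0.008 0 0 0 0 0" --pt "0.008 0 0 0 0 0"

```text
t: 16.25
ee_pos: [328.6, 222.4, 152.6]
orientation: [0.984, 1.336, -0.976]
ft_force: [-0.1, 0.2, -0.4]
width: 27.6
```

```bash
python3 - <<'E'
from go import *
plan([(327,221,112)],17.5)
E
```

```text
t 16.25 p [328.6 222.4 152.6] yawY 17.6 tilt 0.33 q [ 0.57  0.2   2.17 -0.    0.76  0.26] F [-0.1  0.2 -0.4] w 27.6
[[ 0.0052  0.9534  0.3017]
 [ 0.0026  0.3017 -0.9534]
 [-1.      0.0057 -0.0009]]
(327, 221, 112) d [ 0.0406 -0.0022  0.0009] n 1 row [ 0.0406 -0.0022  0.0009]
turn [ 0.0617 -0.0499 -0.328 ]
```

>>> carry_out --pt "0.006 -0.002 0.001 0 0 -0.3" --pt "0.008 0 0 0 0 0" --pt "0.008 0 0 0 0 0"

```text
t: 16.62
ee_pos: [326.7, 220.6, 128.6]
orientation: [0.98, 1.34, -0.981]
ft_force: [-0.3, -0.3, -1.5]
width: 27.4
```

```bash
python3 - <<'E'
from go import *
plan([(327,221,111)],17.5)
E
```

```text
t 16.62 p [326.7 220.6 128.6] yawY 17.6 tilt 0.06 q [0.56 0.25 2.19 0.   0.7  0.26] F [-0.3 -0.3 -1.5] w 27.4
[[-0.001   0.9534  0.3018]
 [ 0.0004  0.3018 -0.9534]
 [-1.     -0.0008 -0.0006]]
(327, 221, 111) d [ 0.0176  0.0004 -0.0002] n 1 row [ 0.0176  0.0004 -0.0002]
turn [ 0.0633 -0.0362  0.0474]
```

No contact force with the tip 36 mm down. Continuing in small steps.

>>> carry_out --pt "0.006 0 0 0 0 0" --pt "0.006 0 0 0 0 0"

```text
t: 16.88
ee_pos: [326.6, 220.6, 115.5]
orientation: [0.98, 1.34, -0.981]
ft_force: [0.6, 0.2, -0.3]
width: 27.2
```

>>> carry_out --pt "0.003 0 0 0 0 0" --pt "0.003 0 0 0 0 0"

```text
t: 17.12
ee_pos: [326.5, 220.6, 108.9]
orientation: [0.98, 1.34, -0.982]
ft_force: [0.7, 0.1, -0.9]
width: 27.4
```

>>> carry_out --pt "0 0 0 0 0 0" --pt "0 0 0 0 0 0" --pt "0 0 0 0 0 0" --pt "0 0 0 0 0 0" --pt "0 0 0 0 0 0" --grip 0

```text
t: 17.75
ee_pos: [327.2, 221.0, 109.5]
orientation: [0.981, 1.339, -0.98]
ft_force: [-0.3, -0.1, -0.6]
width: 73.6
```

```bash
python3 - <<'E'
from go import *
plan([(327,221,230)],17.5)
E
```

```text
t 17.75 p [327.2 221.  109.5] yawY 17.6 tilt 0.05 q [0.56 0.29 2.2  0.   0.65 0.26] F [-0.3 -0.1 -0.6] w 73.6
[[-0.0002  0.9534  0.3018]
 [ 0.0008  0.3018 -0.9534]
 [-1.      0.     -0.0008]]
(327, 221, 230) d [-0.1205 -0.0001 -0.0002] n 3 row [-0.0402 -0.     -0.0001]
turn [ 0.0685 -0.047  -0.0026]
```

>>> carry_out --pt "0 0 0 0 0 0" --pt "-0.02 0 0 0 0 0" --pt "-0.04 0 0 0 0 0" --pt "-0.04 0 0 0 0 0" --pt "0 0 0 0 0 0" --pt "0 0 0 0 0 0"

```text
t: 18.5
ee_pos: [326.4, 220.4, 211.4]
orientation: [0.979, 1.34, -0.982]
ft_force: [-0.8, 0.0, 0.1]
width: 87.9
```

```bash
python3 - <<'E'
from go import *
plan([(327,221,230)],17.5)
S=grab("scene","s7.png");T=grab("side","t7.png")
print(proj(S,[(327,221,138),(327,221,102)]))
a=cv2.resize(S[0][190:310,210:360],(400,320),interpolation=cv2.INTER_CUBIC);b=cv2.resize(T[0][240:340,290:415],(400,320),interpolation=cv2.INTER_CUBIC)
cv2.imwrite("pics/st7.png",np.hstack([a,b]))
E
```

```text
t 18.5 p [326.4 220.4 211.4] yawY 17.6 tilt 0.12 q [0.56 0.09 2.12 0.   0.93 0.26] F [-0.8  0.   0.1] w 87.9
[[-0.0021  0.9534  0.3018]
 [-0.0004  0.3018 -0.9534]
 [-1.     -0.0021 -0.0002]]
(327, 221, 230) d [-0.0186  0.0007 -0.0004] n 1 row [-0.0186  0.0007 -0.0004]
turn [ 0.065  -0.0136  0.1212]
[[297.0354 265.7535]
 [298.186  281.4226]]
```

View pics/st7.png

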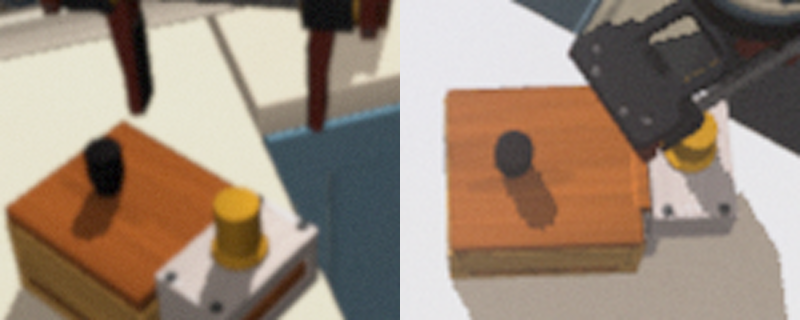

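Both views show the pin upright with its flange on the upper knuckle. Its top is at scene pixel (298.6,266), against (297,266) expected when seated. The lid is home and the gripper is open and clear. Handing in.

```bash
python3 -c "
from workcell import ctrl
print(ctrl.close_job())"
```

```text
the job is handed in; nothing more can be done
None
```

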